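# Tip the garlic and lemon off the board into the roasting dish

## Task

The two garlic bulbs and the lemon are already oiled for roasting: without touching them, raise the prep board by its handle so that it tips over the rim of the roasting dish and all three slide into the dish. Then lower the board gently, not letting it drop, until it leans on the same rim as before with its handle end down on the worktop, and let go. Leave the dish standing where it is, and the mug of tea and the flat fish tin alone.

Things in the scene. Friction and masses are not known exactly. Their poses are not given: they have to be found in the camera images.
- dish: blue stoneware roasting dish, loose, 1.9 kg, open-topped: 236 mm along its x, 296 mm along its y (350 with the ear handles on its +-y sides), rim 70 mm high; walls 8 mm with a round bead 12 mm thick on top, floor 8 mm. Origin: centre of its underside; z up. The board leans on the rim of its -x side; food slides in toward its +x.
- dish_rim (a point): top of the middle of the dish's -x rim, 70 mm above the worktop, where the board leans and about which it tips
- board: dark wood prep board, 0.6 kg: blade 260 x 210 x 16 mm, back and sides edged 22 mm high, front (+x) open; paddle handle 30 mm wide (y), 16 thick, from x = -130 to -250 mm. Origin: centre of the blade's underside; x from handle to front, z normal to its top. At the start the handle's end is on the worktop and the blade rises 12 degrees to the front, which reaches 45 mm over the rim into the dish.
- board_grip (a point): middle of the handle's thickness and width, 55 mm from its end: the place to pinch it across its 30 mm width (along the board's y) from above; about 20 mm above the worktop at the start
- board_lip (a point): middle of the top edge of the board's open front
- lemon_mid (a point): centre of the yellow lemon (78 x 55 x 56 mm, about 0.1 kg), lying on the board near its back edge at the start
- garlic_a_mid (a point): centre of a whitish garlic bulb (60 x 57 x 58 mm, about 0.04 kg) on the board
- garlic_b_mid (a point): centre of the other garlic bulb, of the same size, on the board
- lemon: the lemon itself (origin on its underside as it first lies)
- garlic_a: the one garlic bulb itself (origin at its base)
- garlic_b: the other garlic bulb itself (origin at its base)
- mug: white mug of tea, 86 x 119 x 101 mm, bystander at the front left; origin under its middle
- sardine_tin: flat oval-cornered fish tin, 63 x 105 x 29 mm, bystander at the front right; origin under its middle
Mind the look-alikes: they are no part of the job. There is more than one size of the lemon; the job needs the middle-sized.

How it is judged:
By the outcome, as a careful person would: the job done as asked, in the order asked, and still so for the second after the job is handed in, with the robot touching nothing.
It also fails if it takes over 51 s, if anything falls off the work surface, if the arm or the gripper's body presses on something with over 40 N, if the wrist force passes 120 N, or if a joint passes its speed limit or range.

## Robot

A 6-joint arm with a two-finger parallel gripper is mounted at the origin on a cart in front of the work surface, level with it; the furniture and walls round the work are solid. World frame = base frame: x ahead of the robot, y to its left, z up, the work surface at z = 0. Lengths are in m, angles in rad, forces in N, time in s.
With the tool pointing down it reaches from about 0.35 to 0.85 m from the base axis. Payload 8.1 kg.
Tool frame: the origin (TCP) lies on the centre line of the jaws, within the pads' length; the fingertips stand robot.tips_ahead ahead of it and the grasp point (between the pads) lies 6 mm ahead of it (robot.tips_ahead is the distance from the TCP to the fingertips, in m); z points along the fingers, y is the line along which they close (so a half turn about z gives the same grasp; the last joint's range is limited). The gripper opens to 93 mm and grips with 3 to 60 N. Pads are 15 mm wide; open, the fingers measure 128 mm over their backs; the gripper's body (75 mm by 188 mm) begins 65 mm behind the grasp point.
Start: joints at [1.161, 0.13, 1.488, -0, 1.523, -0.085], TCP at [0.191, 0.569, 0.244] pointing down, gripper open.
Joint ranges: [-2.96, 2.96], [-0.89, 2.26], [0.02, 2.5], [-1.34, 4.48], [0, 2.73], [-2.66, 2.66]. Speed limits (rad/s): [2.39, 2.39, 2.79, 3.14, 3.14, 3.14].

## Interface

Orientations are given as a rotation vector (axis times angle).
In Python, from plant import robot gives the robot as it stands.
- The arm moves only by the tool apply_moves, never from a script. Its arguments are lists of equal length, an entry for each row: "delta_pos": the shift along the tool's x, y, z in cm, a list of three; "twist": the turn about the tool's z in rad. A call has 1 to 8 rows; each row shifts and turns the commanded pose from where the row before left it, along the tool's axes as they then stand; what a row does not reach is not made up. A row lasts 1/8 s, in which the tool goes at most 62.5 mm and 10.7 degrees, less where a joint would pass 70% of its speed; a pose out of reach is approached as far as the arm can. A call with a gripper value outside its range is refused whole. "gripper" is the finger opening in cm, from 0 to 9.3, set as the call begins (left out, the last holds). The fingers move at their own pace and stop on an object; "squeeze" is the grip in N (left out, the last holds). Time passes only in rows, so rows that do not move let the fingers close. It gives the time, the measured TCP pose, the force, the opening and the grip force at its end, in the units of the state.
- robot.read_state(): the state, without advancing time (a new reading comes with each control period).
- robot.read_camera(name): name is "side" or "top" or "wrist"; returns a dict with "frame" (400x640x3 uint8, red, green, blue), "vertical_fov" (degrees; the focal length in pixels is half the picture's height over the tangent of half this angle, whatever the lens; pixels are square), "cx", "cy" (the principal point, pixels), "R" (3x3) and "t" (3): a world point X has camera coordinates R X + t. Camera axes: x right, y down, z forward; pixel columns grow to the right and rows downward; lengths in m; the calibration is good to about 2 mm. The wrist camera is an equidistant fisheye: a pixel r from the principal point sees the ray r / f radians off the axis. A picture is of the moment at which its call begins. There is no depth.
- robot.close_job(): hands the job in; it is judged then, once.
The state is a dict: "t": time; "q": joint angles; "dq": joint speeds; "joint_torque": joint torques, N m; "tool_pos": TCP position; "orientation": TCP orientation; "force": force on the tool from outside, world axes, zero at the start; "wrist_torque": the same for the moment, N m; "opening": finger opening in m; "gripper_force": force on a finger pad.
Only numpy, scipy, OpenCV 4.12 (cv2) and the standard library are available. Lean on these libraries where they do the work, as an engineer would, in place of code of your own. Each camera call takes 0.05 s, during which the arm holds its last target. There are 200 camera calls.

## Working session

There is one attempt and no reset: what is moved stays moved. The work goes in short steps, Python scripts to look and compute and a tool call to move; the robot and the scene stay as the last step left them, time stands still between calls to the robot, and variables do not carry over. Pictures are saved under pics/ and viewed, at most 10 in all, crops included, and the job is handed in when it is done.

Besides the shell and the picture viewer there is one more tool, called as a command line: name --pt "numbers of a row" for each row, then --argument value for the rest. apply_moves: Moves the arm, as the interface text tells. Its arguments: {"type":"object","properties":{"delta_pos":{"type":"array"},"twist":{"type":"array"},"gripper":{"type":"number"},"squeeze":{"type":"number"}},"required":["delta_pos","twist"]}

```bash
mkdir -p pics; ls; python3 - <<'E'
from plant import robot
import cv2,numpy as np
print(robot.tips_ahead); s=robot.read_state(); print({k:np.round(v,3) for k,v in s.items()})
for n in ("side","top"):
    c=robot.read_camera(n); cv2.imwrite(f"pics/{n}0.png",c["frame"][:,:,::-1]); np.savez(f"{n}0.npz",**c)
    print(n,c["vertical_fov"],c["cx"],c["cy"],np.round(c["R"],3).tolist(),np.round(c["t"],3), -c["R"].T@c["t"])
E
```

```text
pics
0.025
{'t': np.float64(0.0), 'q': array([ 1.161,  0.131,  1.489,  0.   ,  1.523, -0.085]), 'dq': array([ 0.   ,  0.   , -0.001, -0.001,  0.001,  0.001]), 'joint_torque': array([-2.0000e-03, -5.5985e+01, -4.9174e+01,  7.6000e-02,  3.6000e-02,
       -0.0000e+00]), 'tool_pos': array([0.191, 0.568, 0.243]), 'orientation': array([-5.08e-01, -3.10e+00,  3.00e-03]), 'force': array([-0.599,  0.28 , -0.012]), 'wrist_torque': array([-0.005, -0.011,  0.012]), 'gripper_force': np.float64(0.0), 'opening': np.float64(0.093)}
side 42.66210491825354 314.29747711368367 198.91270551837275 [[0.844, -0.536, 0.011], [-0.236, -0.39, -0.89], [0.482, 0.749, -0.456]] [-0.43   0.194  1.544] [-0.33458001 -1.31077269  0.88138515]
top 55.72640885058051 315.49436757960086 202.5353995772402 [[0.002, -1.0, 0.007], [-0.994, -0.003, -0.107], [0.107, -0.006, -0.994]] [-0.007  0.481  1.178] [0.35173455 0.00182258 1.22264135]
```

View pics/top0.png

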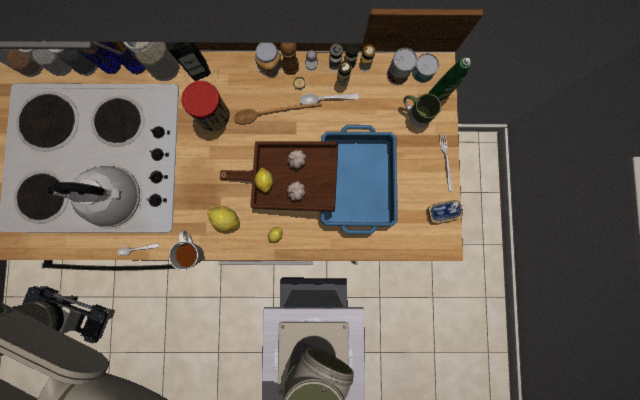

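View pics/side0.png

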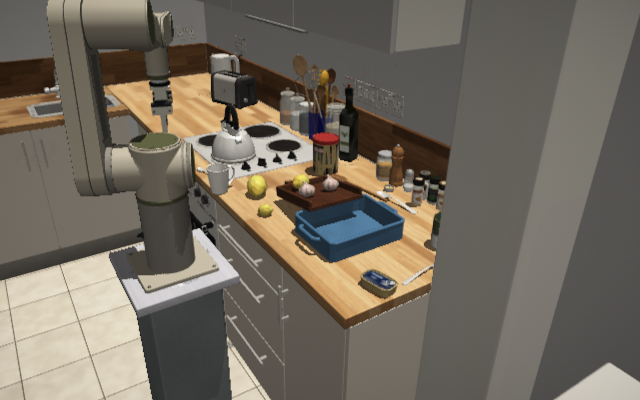

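The top view shows the board handle pointing left (+y), cols 221–255 at row ~175. The dish is at cols 322–397, and the lemon (263,180) and garlics (297,158) and (296,190) are on the board. In the side view the board is at about (320,190) and the dish at about (350,225). The mug, the tin and the other two lemons are all clear of the board.

```bash
cat > h.py <<'E'
import numpy as np,cv2
from plant import robot
def load(n): return dict(np.load(n))
def ray(c,u,v,fish=False):
    f=200/np.tan(np.radians(float(c["vertical_fov"])/2)); a=(u-c["cx"])/f; b=(v-c["cy"])/f
    if fish:
        r=np.hypot(a,b); d=np.array([a/r*np.sin(r),b/r*np.sin(r),np.cos(r)]) if r>1e-9 else np.array([0,0,1.])
    else: d=np.array([a,b,1.])
    R=c["R"]; d=R.T@d; return -R.T@c["t"],d/np.linalg.norm(d)
def plane(c,u,v,z,fish=False):
    o,d=ray(c,u,v,fish); return o+d*(z-o[2])/d[2]
def cross(r1,r2):
    A=np.stack([r1[1],-r2[1]],1); s=np.linalg.lstsq(A,r2[0]-r1[0],rcond=None)[0]
    p,q=r1[0]+s[0]*r1[1],r2[0]+s[1]*r2[1]; return (p+q)/2,np.linalg.norm(p-q)
def project(c,X):
    p=c["R"]@X+c["t"]; f=200/np.tan(np.radians(float(c["vertical_fov"])/2)); return c["cx"]+f*p[0]/p[2],c["cy"]+f*p[1]/p[2]
def hsv(c): return cv2.cvtColor(c["frame"],cv2.COLOR_RGB2HSV)
E
python3 - <<'E'
from h import *
t=load("top0.npz"); s=load("side0.npz")
a=cv2.resize(t["frame"][120:240,210:410],None,fx=4,fy=4,interpolation=cv2.INTER_CUBIC)[:, :800]
cv2.imwrite("pics/c1.png",a[:,:,::-1])
b=cv2.resize(s["frame"][165:265,240:410],None,fx=4.6,fy=4.6,interpolation=cv2.INTER_CUBIC); cv2.imwrite("pics/c2.png",b[:,:,::-1])
H=hsv(t)
for u in range(214,262,3): print(u,[tuple(int(q) for q in H[v,u]) for v in (172,176)])
for n,c in (("top",t),("side",s)):
    h=hsv(c); m=cv2.inRange(h,(98,90,40),(112,255,255)); k,l,st,ce=cv2.connectedComponentsWithStats(m)
    i=1+np.argmax(st[1:,4]); print(n,st[i],ce[i])
E
```

```text
214 [(16, 119, 170), (15, 120, 172)]
217 [(16, 121, 169), (16, 119, 174)]
220 [(13, 126, 103), (11, 152, 94)]
223 [(17, 158, 131), (17, 139, 136)]
226 [(11, 168, 70), (11, 161, 81)]
229 [(9, 155, 69), (11, 163, 75)]
232 [(7, 153, 70), (11, 164, 76)]
235 [(9, 151, 71), (11, 176, 74)]
238 [(11, 165, 68), (13, 181, 72)]
241 [(13, 177, 69), (10, 174, 72)]
244 [(12, 174, 69), (11, 159, 74)]
247 [(9, 166, 72), (11, 168, 70)]
250 [(9, 172, 71), (11, 182, 70)]
253 [(8, 156, 72), (8, 160, 75)]
256 [(17, 194, 46), (24, 190, 138)]
259 [(24, 184, 166), (24, 177, 184)]
top [ 321  126   76  108 5705] [362.87765118 181.67659947]
side [ 295  195  109   67 4643] [349.30799052 227.31940556]
```

View pics/c1.png

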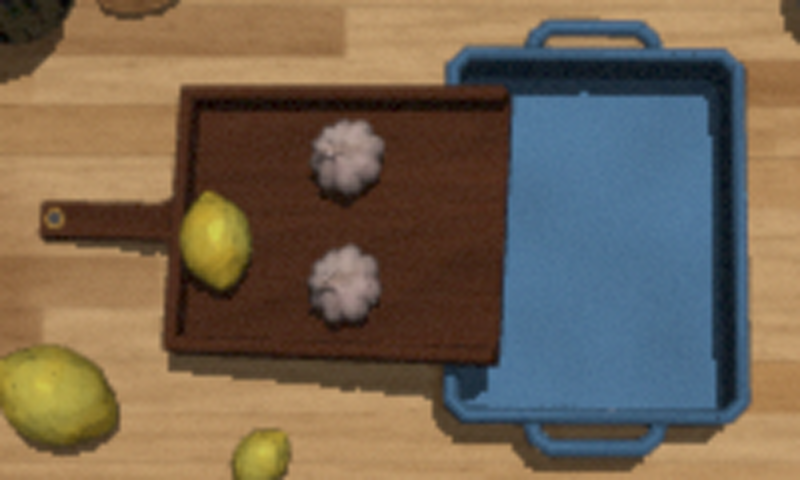

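View pics/c2.png

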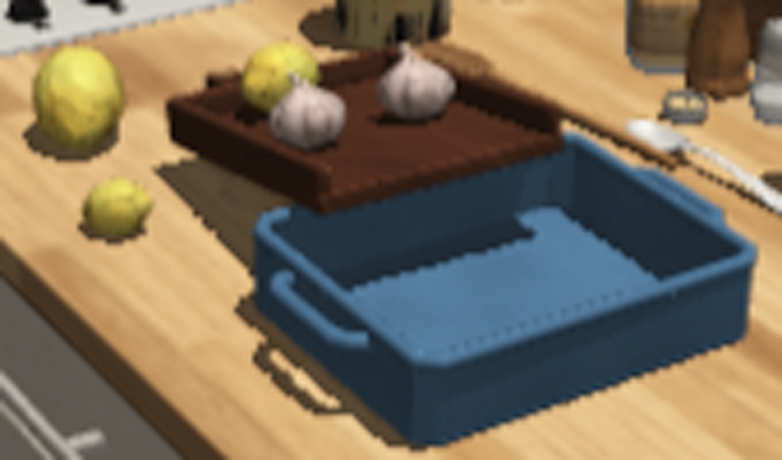

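Top crop: handle end is at crop (41,221), back corners of the blade at (182,88) and (165,352), front corners at (510,90) and (498,362). The dish's rim runs along crop x≈450. In the side view the handle is mostly hidden behind the blade, so I'll measure its height from the wrist camera.

```bash
python3 - <<'E'
from h import *
from scipy.spatial.transform import Rotation as Ro
t=load("top0.npz"); s=load("side0.npz")
T=lambda a,b,z: plane(t,210+a/4,120+b/4,z)
P={"end":T(41,221,.016),"neck":T(172,223,.04),"backF":T(182,88,.046),"backN":T(165,352,.046),"frF":T(510,90,.1),"frN":T(498,362,.1),
"dLF":T(447,70,.065),"dLN":T(447,400,.065),"dRF":T(745,70,.065),"dRN":T(748,400,.065)}
for k,v in P.items(): print(k,np.round(v,4))
S=lambda a,b: ray(s,240+a/4.6,165+b/4.6)
tr=lambda a,b:ray(t,210+a/4,120+b/4)
for n,x,y in (("frN",(498,362),(320,178)),("frF",(510,90),(562,118)),("dRN",(748,410),(418,362)),("dRF",(745,55),(750,248)),("lemon",(216,242),(281,78)),("gN",(345,285),(308,115)),("gF",(347,158),(416,87))):
    p,e=cross(tr(*x),S(*y)); print(n,np.round(p,4),round(e,4))
st=robot.read_state(); R=Ro.from_rotvec(st["orientation"]).as_matrix(); print(R.round(3), st["tool_pos"])
E
```

```text
end [0.5697 0.3018 0.016 ]
neck [0.5641 0.1923 0.04  ]
backF [0.6719 0.1856 0.046 ]
backN [0.4611 0.1947 0.046 ]
frF [ 0.6566 -0.0718  0.1   ]
frN [ 0.4493 -0.062   0.1   ]
dLF [ 0.682  -0.0247  0.065 ]
dLN [ 0.423  -0.0248  0.065 ]
dRF [ 0.683  -0.2587  0.065 ]
dRN [ 0.4237 -0.2557  0.065 ]
frN [ 0.4495 -0.062   0.1087] 0.0021
frF [ 0.6558 -0.0719  0.1073] 0.0025
dRN [ 0.412  -0.252   0.0707] 0.0085
dRF [ 0.6892 -0.2548  0.0756] 0.0061
lemon [0.5447 0.1513 0.0774] 0.0043
gN [0.509  0.0517 0.0953] 0.0035
gF [0.6066 0.0508 0.095 ] 0.0043
[[-0.948  0.319 -0.001]
 [ 0.319  0.948 -0.002]
 [ 0.    -0.002 -1.   ]] [0.19125007 0.56821034 0.24271063]
```

```bash
python3 - <<'E'
from h import *
t=load("top0.npz"); s=load("side0.npz")
for n,x,y in (("jar lid",(201,98),(326,138)),("biglemon",(224,219),(257,186)),("mug",(184,254),(219,172)),("kettle handle",(90,188),(233,120))):
    p,e=cross(ray(t,*x),ray(s,*y)); print(n,np.round(p,4),round(e,4))
print(plane(t,225,125,0), plane(t,212,131,0),plane(t,239,222,.03))
print("side jar base",plane(s,326,175,0),plane(s,340,168,0),plane(s,313,168,0))
E
```

```text
jar lid [0.776  0.3324 0.1473] 0.0001
biglemon [0.4282 0.2801 0.0371] 0.0026
mug [0.3212 0.3861 0.0796] 0.0043
kettle handle [0.4981 0.6169 0.1894] 0.0081
[0.74170163 0.29497184 0.        ] [0.72107184 0.33738965 0.        ] [0.41817058 0.23497638 0.03      ]
side jar base [7.55345481e-01 2.95773148e-01 1.11022302e-16] [0.84689737 0.3251219  0.        ] [ 7.47716621e-01  3.84825814e-01 -1.11022302e-16]
```

apply_moves --pt "-1 -5.5 0" --pt "-1 -5.5 0" --pt "-1 -5.5 0" --pt "-1 -5.5 0" --twist '[0,0,0,0]' --gripper 7

```text
t: 0.6
tool_pos: [0.1586, 0.3456, 0.243]
orientation: [-0.507, -3.1, 0.001]
force: [0.7, -0.9, 1.1]
opening: 0.0701
gripper_force: 0.0
```

apply_moves --pt "-5.2 0.4 0" --pt "-5.2 0.4 0" --pt "-5.2 0.4 0" --pt "-5.2 0.4 0" --pt "-5.2 0.4 0" --pt "-5.2 0.4 0" --pt "-5.2 0.4 0" --pt "-5.2 0.4 0" --twist '[0,0,0,0,0,0,0,0]'

```text
t: 1.6
tool_pos: [0.565, 0.2442, 0.243]
orientation: [-0.508, -3.099, 0.0]
force: [-0.4, 0.3, 0.4]
opening: 0.0698
gripper_force: 0.0
```

apply_moves --pt "0 0 0" --pt "0 0 0" --pt "0 0 0" --pt "0 0 0" --pt "0 0 0" --pt "0 0 0" --pt "0 0 0" --pt "0 0 0" --twist '[0.162,0.162,0.162,0.162,0.162,0.162,0.162,0.162]'

```text
t: 2.6
tool_pos: [0.5633, 0.2449, 0.243]
orientation: [-2.282, -2.159, 0.002]
force: [0.0, -0.1, 0.5]
opening: 0.0701
gripper_force: 0.0
```

```bash
python3 - <<'E'
from h import *
c=robot.read_camera("wrist"); np.savez("w1.npz",**c); cv2.imwrite("pics/w1.png",c["frame"][:,:,::-1])
s=robot.read_state(); print(s["tool_pos"],s["orientation"],s["t"],c["vertical_fov"],-c["R"].T@c["t"],c["R"].round(2).tolist())
E
```

```text
[0.56333095 0.24484706 0.24300404] [-2.29034923e+00 -2.14971202e+00  1.55825399e-03] 2.65 65.70646984690485 [0.56709065 0.31276972 0.38438361] [[1.0, -0.05, 0.0], [-0.05, -0.97, 0.24], [-0.01, -0.24, -0.97]]
```

View pics/w1.png

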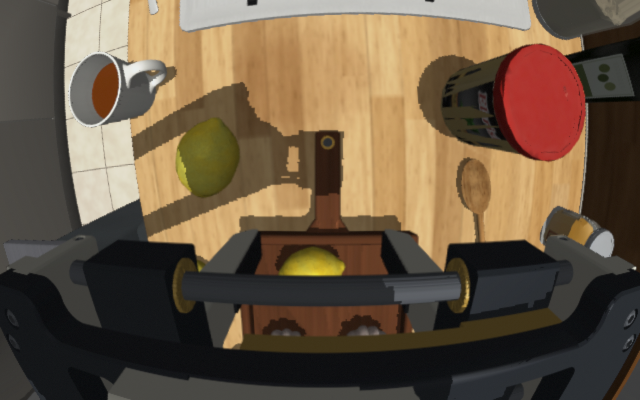

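The wrist view shows the handle end at (328,131), its hole at (327,142) and the neck near row 205. The fingers straddle the handle line, and the jar and the large lemon are clear.

apply_moves --pt "0.1 0.1 3" --pt "0.1 0.1 3" --pt "0.1 0.1 3" --pt "0 0 3" --pt "0 0 0" --twist '[0,0,0,0,0]'

```text
t: 3.28
tool_pos: [0.5643, 0.247, 0.1201]
orientation: [-2.272, -2.166, 0.01]
force: [-0.2, -0.1, 0.8]
opening: 0.0701
gripper_force: 0.0
```

```bash
python3 - <<'E'
from h import *
c=robot.read_camera("wrist"); np.savez("w2.npz",**c); cv2.imwrite("pics/w2.png",c["frame"][:,:,::-1])
s=robot.read_state(); print(s["tool_pos"],s["orientation"],s["t"])
E
```

```text
[0.56570552 0.24741499 0.12246607] [-2.27361259 -2.16614306  0.00456333] 3.325
```

View pics/w2.png

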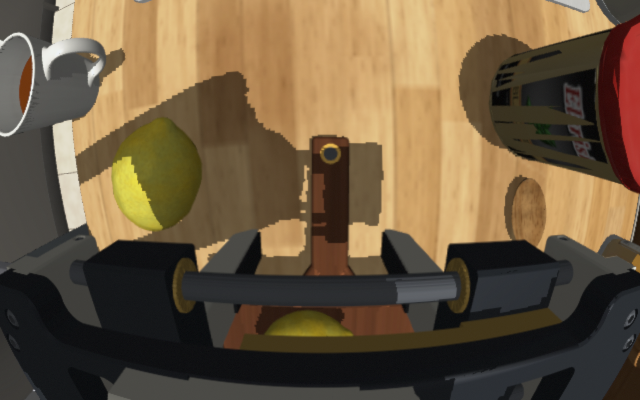

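Here the handle's hole is at (331,153), its end top edge at row ~139 (cols 311–349), and the neck at (331,270).

```bash
python3 - <<'E'
from h import *
a=load("w1.npz"); b=load("w2.npz")
p,e=cross(ray(a,327,142,1),ray(b,331,153,1)); print("hole",p,e)
p,e=cross(ray(a,328,133,1),ray(b,330.5,139,1)); print("end",p,e)
p,e=cross(ray(a,328,208,1),ray(b,331,270,1)); print("neck",p,e)
H=hsv(b); 
for r in (180,200,220,235):
    m=cv2.inRange(H,(0,60,0),(179,255,130))[r]; print(r,H[r,300:362:3].tolist())
for u,v in((311,139),(349,139)): print(plane(b,u,v,.016,1))
for u,v in((313,230),(348,230)): print(plane(b,u,v,.028,1))
E
```

```text
hole [0.57365296 0.29253593 0.02069452] 0.0007393236600888611
end [ 0.57523295  0.30214206 -0.00916888] 0.0008469645812361295
neck [0.56961307 0.23615605 0.10617778] 0.00012470337214376268
180 [[18, 116, 97], [17, 110, 104], [18, 111, 211], [18, 114, 101], [11, 155, 69], [11, 158, 100], [11, 160, 99], [11, 159, 101], [11, 153, 55], [9, 151, 49], [10, 156, 44], [12, 152, 42], [12, 154, 43], [10, 154, 43], [10, 161, 46], [10, 156, 44], [14, 136, 45], [18, 108, 104], [18, 106, 108], [18, 104, 110], [18, 105, 107]]
200 [[17, 122, 107], [18, 115, 210], [18, 114, 181], [17, 113, 102], [11, 149, 72], [11, 160, 102], [11, 157, 99], [11, 161, 100], [11, 162, 55], [11, 152, 47], [10, 151, 44], [10, 154, 43], [9, 151, 44], [10, 151, 44], [10, 144, 46], [10, 151, 44], [14, 130, 53], [18, 106, 106], [18, 108, 106], [17, 108, 104], [18, 110, 107]]
220 [[16, 124, 109], [17, 112, 114], [18, 108, 104], [18, 110, 102], [12, 144, 46], [10, 151, 49], [9, 163, 47], [11, 155, 46], [10, 157, 47], [11, 155, 46], [11, 172, 43], [10, 154, 43], [12, 168, 44], [10, 148, 43], [11, 164, 45], [11, 162, 44], [14, 132, 52], [17, 109, 105], [18, 110, 107], [17, 108, 106], [17, 110, 104]]
235 [[16, 126, 192], [17, 117, 207], [18, 113, 111], [18, 111, 101], [13, 155, 51], [10, 161, 65], [11, 162, 63], [10, 158, 63], [10, 157, 60], [10, 159, 45], [10, 156, 44], [10, 151, 44], [10, 156, 44], [9, 147, 45], [11, 163, 47], [11, 162, 44], [17, 115, 124], [18, 110, 220], [19, 107, 224], [18, 107, 222], [18, 111, 219]]
[0.55885897 0.30403248 0.016     ]
[0.58882262 0.3027528  0.016     ]
[0.55706954 0.23277497 0.028     ]
[0.5850336  0.23145419 0.028     ]
```

apply_moves --pt "0.2 0.5 0.5" --pt "0 0 2.5" --pt "0 0 2.5" --pt "0 0 2.2" --pt "0 0 1.5" --pt "0 0 0" --pt "0 0 0" --twist '[0,0,0,0,0,0,0]'

```text
t: 4.2
tool_pos: [0.5725, 0.2498, 0.0326]
orientation: [2.276, 2.165, 0.002]
force: [-0.2, -0.9, 1.7]
opening: 0.0702
gripper_force: 0.0
```

```bash
python3 - <<'E'
from h import *
s=robot.read_state(); print(s["tool_pos"],s["orientation"],s["t"],s["force"])
E
```

```text
[0.57254977 0.24981606 0.03257191] [2.27576458e+00 2.16495610e+00 1.88804112e-03] 4.2 [-0.2125123  -0.94750963  1.65629919]
```

apply_moves --pt "0 0 0.2" --pt "0 0 0" --pt "0 0 0" --pt "0 0 0" --pt "0 0 0" --pt "0 0 0" --twist '[0,0,0,0,0,0]' --gripper 2 --squeeze 20

```text
t: 4.95
tool_pos: [0.5718, 0.2496, 0.0297]
orientation: [-2.276, -2.165, -0.0]
force: [-0.6, 0.5, 1.5]
opening: 0.0297
gripper_force: 20.0
```

apply_moves --pt "0.08 -0.16 -0.73" --pt "0.07 -0.16 -0.73" --pt "0.06 -0.16 -0.73" --pt "0.05 -0.16 -0.73" --pt "0.04 -0.16 -0.73" --pt "0.02 -0.16 -0.73" --pt "0 -0.16 -0.73" --pt "0 -0.16 -0.73" --twist '[-0.0057,-0.0057,-0.0057,-0.0057,-0.0057,-0.0057,-0.0057,-0.0057]'

```text
t: 5.95
tool_pos: [0.559, 0.2529, 0.0884]
orientation: [2.226, 2.217, -0.001]
force: [-0.5, -1.6, -3.4]
opening: 0.0302
gripper_force: 20.0
```

apply_moves --pt "-0.03 0 -0.9" --pt "-0.07 0 -0.9" --pt "-0.1 0 -0.9" --pt "-0.14 0 -0.9" --pt "-0.18 0 -0.9" --pt "-0.22 0 -0.9" --pt "-0.26 0 -0.9" --pt "-0.3 0 -0.9" --twist '[0,0,0,0,0,0,0,0]'

```text
t: 6.95
tool_pos: [0.5593, 0.2402, 0.1609]
orientation: [2.226, 2.217, 0.001]
force: [-0.7, 1.6, -2.1]
opening: 0.0299
gripper_force: 20.0
```

```bash
cat > look.py <<'E'
from h import *
import sys
n=sys.argv[1]; fr=[]
for k,r in (("top",(110,250,200,410)),("side",(150,270,235,415))):
    c=robot.read_camera(k); np.savez(f"{k}_{n}.npz",**c); f=c["frame"][r[0]:r[1],r[2]:r[3]]; fr.append(cv2.resize(f,(400,int(400*f.shape[0]/f.shape[1])),interpolation=cv2.INTER_CUBIC))
h=max(f.shape[0] for f in fr); fr=[cv2.copyMakeBorder(f,0,h-f.shape[0],0,0,cv2.BORDER_CONSTANT) for f in fr]
cv2.imwrite(f"pics/{n}.png",np.hstack(fr)[:,:,::-1])
s=robot.read_state(); print(s["tool_pos"],s["orientation"],s["t"],s["force"],s["opening"])
a=load("top0.npz"); b=load(f"top_{n}.npz")
for q in (a,b):
    m=cv2.inRange(hsv(q),(98,90,40),(112,255,255))[:, 300:]; k,l,st,ce=cv2.connectedComponentsWithStats(m); print("dish",st[1+np.argmax(st[1:,4])])
E
python3 look.py L1
```

```text
[0.55983104 0.23994641 0.16161305] [2.22597227 2.21544316 0.00247945] 7.05 [ 0.45675394  1.5453185  -4.05315862] 0.029951905369175247
dish [  21  126   76  108 5705]
dish [  21  126   76  108 5667]
```

View pics/L1.png

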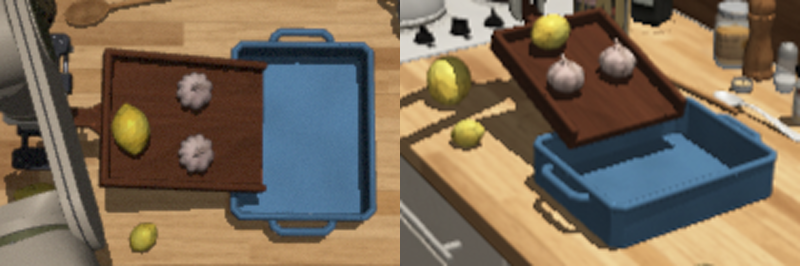

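The board is level-to-tipped about 15°, with all three foods still on it (lemon at crop (130,130), garlics at (195,90) and (195,155)). The dish hasn't moved. I'll keep tilting slowly and track the food by its colour.

```bash
cat > track.py <<'E'
from h import *
import sys
n=sys.argv[1]
for k,(r0,r1,c0,c1) in (("top",(125,240,250,400)),("side",(150,262,270,410))):
    c=robot.read_camera(k); np.savez(f"{k}_{n}.npz",**c); h=hsv(c)[r0:r1,c0:c1]
    for nm,m in (("yel",cv2.inRange(h,(20,130,80),(35,255,255))),("wh",cv2.inRange(h,(0,0,90),(12,75,255))|cv2.inRange(h,(150,0,90),(179,75,255))),("dish",cv2.inRange(h,(98,90,40),(112,255,255)))):
        q,l,st,ce=cv2.connectedComponentsWithStats(m); print(k,nm,[(ce[i].round()+[c0,r0]).astype(int).tolist()+[int(st[i,4])]+(st[i,:4]+[c0,r0,0,0]).tolist()*(nm=="dish") for i in range(1,q) if st[i,4]>(25 if nm!="dish" else 900)])
s=robot.read_state(); print(s["tool_pos"].round(4),s["t"],s["force"].round(1),s["opening"].round(4))
E
python3 track.py a
```

```text
top yel [[268, 177, 368], [275, 234, 159]]
top wh [[302, 157, 242], [303, 190, 247]]
top dish [[363, 181, 5676, 321, 126, 76, 108]]
side yel [[302, 164, 201]]
side wh [[333, 176, 158], [309, 183, 165]]
side dish [[350, 229, 4344, 295, 195, 109, 67]]Traceback (most recent call last):
  File "track.py", line 8, in <module>
    s=robot.read_state(); print(s["tool_pos"].round(4),s["t"],s["force"].round(1),s["opening"].round(4))
                                                                                  ^^^^^^^^^^^^^^^^^^
AttributeError: 'float' object has no attribute 'round'
```

apply_moves --pt "-0.17 0 -0.58" --pt "-0.19 0 -0.58" --pt "-0.21 0 -0.57" --pt "-0.23 0 -0.57" --pt "-0.25 0 -0.56" --pt "-0.27 0 -0.56" --pt "-0.29 0 -0.55" --pt "-0.3 0 -0.54" --twist '[0,0,0,0,0,0,0,0]'

```text
t: 8.15
tool_pos: [0.5592, 0.221, 0.2057]
orientation: [2.226, 2.217, 0.001]
force: [-1.5, 0.1, -3.5]
opening: 0.0302
gripper_force: 20.0
```

```bash
python3 track.py b
```

```text
top yel [[274, 175, 394], [275, 234, 159]]
top wh [[306, 156, 239], [306, 189, 249]]
top dish [[364, 181, 5666, 321, 126, 76, 108]]
side yel [[305, 159, 213]]
side wh [[335, 175, 161], [311, 182, 168]]
side dish [[351, 229, 4245, 295, 195, 109, 67]]Traceback (most recent call last):
  File "track.py", line 8, in <module>
    s=robot.read_state(); print(s["tool_pos"].round(4),s["t"],s["force"].round(1),s["opening"].round(4))
                                                                                  ^^^^^^^^^^^^^^^^^^
AttributeError: 'float' object has no attribute 'round'
```

```bash
sed -i 's/s\["opening"\].round(4)/s["opening"]/' track.py
```

apply_moves --pt "-0.19 0 -0.38" --pt "-0.2 0 -0.38" --pt "-0.21 0 -0.37" --pt "-0.22 0 -0.37" --pt "-0.23 0 -0.37" --pt "-0.24 0 -0.36" --pt "-0.24 0 -0.36" --pt "-0.25 0 -0.35" --twist '[0,0,0,0,0,0,0,0]'

```text
t: 9.25
tool_pos: [0.559, 0.2031, 0.2348]
orientation: [2.226, 2.217, 0.0]
force: [-1.1, 0.2, -3.2]
opening: 0.0302
gripper_force: 20.0
```

```bash
python3 track.py c
```

```text
top yel [[279, 174, 409], [275, 234, 159]]
top wh [[308, 155, 232], [309, 189, 249]]
top dish [[363, 181, 5668, 321, 126, 76, 108]]
side yel [[308, 157, 216]]
side wh [[336, 174, 169], [313, 182, 177]]
side dish [[351, 229, 4195, 295, 195, 109, 67]]
[0.5591 0.2029 0.235 ] 9.35 [-0.1  0.1 -2.5] 0.029691981899962992
```

apply_moves --pt "-0.27 0 -0.41" --pt "-0.28 0 -0.4" --pt "-0.29 0 -0.39" --pt "-0.3 0 -0.38" --pt "-0.31 0 -0.38" --pt "-0.32 0 -0.37" --pt "-0.33 0 -0.36" --pt "-0.34 0 -0.35" --twist '[0,0,0,0,0,0,0,0]'

```text
t: 10.35
tool_pos: [0.5589, 0.1787, 0.2653]
orientation: [2.226, 2.217, 0.0]
force: [-0.2, -0.3, -3.6]
opening: 0.0295
gripper_force: 20.0
```

```bash
python3 track.py d
```

```text
top yel [[383, 175, 281], [277, 233, 111]]
top wh [[358, 161, 177], [360, 180, 163]]
top dish [[363, 183, 4886, 321, 126, 76, 108]]
side yel [[363, 229, 87]]
side wh [[355, 224, 280]]
side dish [[350, 230, 3638, 295, 195, 109, 67]]
[0.5591 0.1784 0.2655] 10.45 [-1.1  0.5 -2.4] 0.029957537250967503
```

```bash
python3 look.py L2; python3 track.py e
```

```text
[0.55894184 0.17878601 0.26504065] [2.22637825e+00 2.21630169e+00 4.03703497e-04] 10.55 [-0.23540381 -0.26868928 -2.40136953] 0.029992158944855372
dish [  21  126   76  108 5705]
dish [  21  126   76  108 4894]
top yel [[383, 175, 283], [277, 233, 112]]
top wh [[358, 162, 175], [361, 180, 159]]
top dish [[363, 183, 4887, 321, 126, 76, 108]]
side yel [[363, 229, 86]]
side wh [[355, 224, 274]]
side dish [[350, 230, 3643, 295, 195, 109, 67]]
[0.5589 0.1789 0.2649] 10.65 [-0.6 -0.2 -2.2] 0.029689005228779652
```

View pics/L2.png

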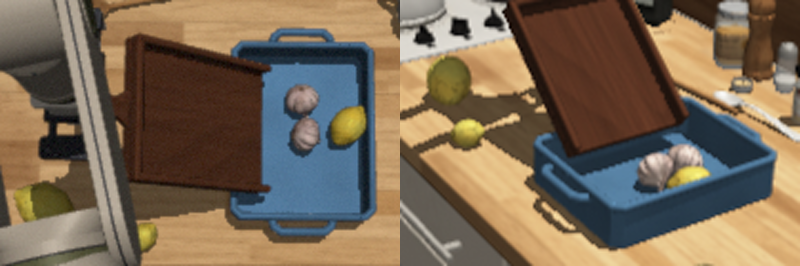

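All three are at rest in the dish (garlics at crop (300,100) and (305,133), lemon at (348,126)), the board is empty, and the dish is in place. Next I'll retrace the arc downward.

apply_moves --pt "0.34 0 0.35" --pt "0.33 0 0.36" --pt "0.32 0 0.37" --pt "0.31 0 0.38" --pt "0.3 0 0.38" --pt "0.29 0 0.39" --pt "0.28 0 0.4" --pt "0.27 0 0.41" --twist '[0,0,0,0,0,0,0,0]'

```text
t: 11.65
tool_pos: [0.559, 0.2035, 0.2343]
orientation: [-2.226, -2.217, -0.0]
force: [0.4, -2.3, -2.7]
opening: 0.0302
gripper_force: 20.0
```

apply_moves --pt "0.25 0 0.35" --pt "0.24 0 0.36" --pt "0.24 0 0.36" --pt "0.23 0 0.37" --pt "0.22 0 0.37" --pt "0.21 0 0.37" --pt "0.2 0 0.38" --pt "0.19 0 0.38" --twist '[0,0,0,0,0,0,0,0]'

```text
t: 12.65
tool_pos: [0.5591, 0.2214, 0.205]
orientation: [-2.226, -2.217, -0.001]
force: [-0.8, -1.6, -2.4]
opening: 0.0297
gripper_force: 20.0
```

apply_moves --pt "0.3 0 0.54" --pt "0.29 0 0.55" --pt "0.27 0 0.56" --pt "0.25 0 0.56" --pt "0.23 0 0.57" --pt "0.21 0 0.57" --pt "0.19 0 0.58" --pt "0.17 0 0.58" --twist '[0,0,0,0,0,0,0,0]'

```text
t: 13.65
tool_pos: [0.5591, 0.2406, 0.1598]
orientation: [-2.226, -2.217, -0.001]
force: [-0.1, -2.7, -1.4]
opening: 0.0302
gripper_force: 20.0
```

```bash
python3 track.py f
```

```text
top yel [[383, 175, 281], [275, 234, 160]]
top wh [[358, 161, 171], [361, 180, 162]]
top dish [[363, 183, 4862, 321, 126, 76, 108]]
side yel [[363, 229, 86]]
side wh [[355, 224, 276]]
side dish [[349, 229, 3811, 295, 195, 109, 67]]
[0.5589 0.2406 0.1593] 13.75 [-0.9 -0.6 -1.7] 0.029701313387855543
```

apply_moves --pt "0.3 0 0.9" --pt "0.26 0 0.9" --pt "0.22 0 0.9" --pt "0.18 0 0.9" --pt "0.14 0 0.9" --pt "0.1 0 0.9" --pt "0.07 0 0.9" --pt "0.03 0 0.9" --twist '[0,0,0,0,0,0,0,0]'

```text
t: 14.75
tool_pos: [0.5591, 0.2535, 0.0875]
orientation: [-2.226, -2.216, -0.001]
force: [0.7, 1.0, -0.2]
opening: 0.0301
gripper_force: 20.0
```

apply_moves --pt "0 0.16 0.73" --pt "0 0.16 0.73" --pt "-0.02 0.16 0.73" --pt "-0.04 0.16 0.73" --pt "-0.05 0.16 0.73" --pt "-0.06 0.16 0.73" --pt "-0.03 0.08 0.36" --pt "0 0 0" --twist '[0.0057,0.0057,0.0057,0.0057,0.0057,0.0057,0.0057,0]'

```text
t: 15.75
tool_pos: [0.5696, 0.2508, 0.0404]
orientation: [2.27, 2.171, -0.0]
force: [-0.4, -0.3, -1.4]
opening: 0.0295
gripper_force: 20.0
```

Next, slowly down the last 10 mm, watching the force.

apply_moves --pt "-0.02 0.05 0.2" --pt "-0.02 0.05 0.2" --pt "-0.02 0.05 0.2" --pt "-0.02 0 0.2" --pt "0 0 0" --twist '[0,0,0,0,0]'

```text
t: 16.38
tool_pos: [0.571, 0.2499, 0.0324]
orientation: [2.27, 2.172, -0.0]
force: [-0.8, -1.5, -0.9]
opening: 0.03
gripper_force: 20.0
```

apply_moves --pt "0 0 0.1" --pt "0 0 0.1" --pt "0 0 0.05" --pt "0 0 0" --twist '[0,0,0,0]'

```text
t: 16.88
tool_pos: [0.5711, 0.25, 0.0304]
orientation: [2.27, 2.172, 0.0]
force: [-2.3, -2.6, 2.6]
opening: 0.0298
gripper_force: 20.0
```

```bash
python3 track.py g
```

```text
top yel [[383, 175, 281], [275, 234, 160]]
top wh [[358, 161, 172], [361, 180, 161]]
top dish [[362, 183, 4944, 321, 126, 76, 108]]
side yel [[363, 229, 87]]
side wh [[355, 224, 279]]
side dish [[348, 228, 4124, 295, 195, 109, 67]]
[0.5711 0.25   0.0304] 16.975 [-2.3 -3.   2.3] 0.029731255433529207
```

Force has turned upward, so the handle end is on the worktop. Now I'll ease the grip, open a little and look.

apply_moves --pt "0 0 0.05" --pt "0 0 0" --pt "0 0 0" --twist '[0,0,0]' --squeeze 3

```text
t: 17.35
tool_pos: [0.5712, 0.2503, 0.03]
orientation: [-2.27, -2.172, -0.001]
force: [-2.0, -1.1, 4.7]
opening: 0.0299
gripper_force: 3.0
```

apply_moves --pt "0 0 0" --pt "0 0 0" --pt "0 0 0" --pt "0 0 0" --twist '[0,0,0,0]' --gripper 6

```text
t: 17.85
tool_pos: [0.5709, 0.2501, 0.0295]
orientation: [-2.27, -2.172, 0.0]
force: [0.5, -0.2, -0.0]
opening: 0.0592
gripper_force: 0.0
```

apply_moves --pt "0 0 -1" --pt "0 0 -2" --pt "0 0 -3" --pt "0 0 -4" --pt "0 0 -4" --pt "0 0 -4" --pt "0 0 -2" --pt "0 0 0" --twist '[0,0,0,0,0,0,0,0]'

```text
t: 18.85
tool_pos: [0.572, 0.2504, 0.2321]
orientation: [2.269, 2.17, 0.006]
force: [0.3, 0.8, -0.4]
opening: 0.0601
gripper_force: 0.0
```

```bash
python3 look.py L3;python3 track.py i
```

```text
[0.57042646 0.24982912 0.22824538] [-2.26960602 -2.17117342  0.00250863] 18.95 [0.54284095 1.29655906 0.51996662] 0.05996416856287748
dish [  21  126   76  108 5705]
dish [  21  126   76  108 4936]
top yel [[383, 175, 283], [275, 234, 157]]
top wh [[358, 161, 172], [361, 180, 161]]
top dish [[362, 183, 4928, 321, 126, 76, 108]]
side yel [[363, 229, 87]]
side wh [[355, 224, 277]]
side dish [[348, 228, 4124, 295, 195, 109, 67]]
[0.57   0.2497 0.2272] 19.05 [ 0.4  0.8 -0.5] 0.05974006502635228
```

View pics/L3.png

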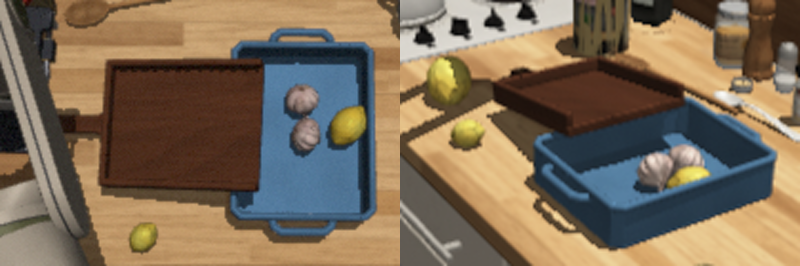

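The board again leans on the same rim with its handle end down, the three foods are in the dish, and the gripper is clear.

```bash
python3 -c "
from plant import robot
print(robot.close_job())"
```

```text
the job is handed in; nothing more can be done
None
```

Job handed in at about 19 s: the lemon and both garlic bulbs are in the dish, the board is back leaning on the same rim with its handle end on the worktop and released, the dish has not moved, and the mug and tin were not touched.

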